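# Grease the spindle bearing beside the grinding wheel

### The job

The push-type grease gun has toppled and lies on the bench. Pick it up, press its coupler squarely, in line with the tilted grease nipple, onto the nipple of the spindle bearing next to the grinding wheel until it snaps on, then push the gun body on towards the nipple against the gun's spring until the nozzle is practically fully pushed in, and finish while still gripping the gun and holding that push. Leave the other things on the bench where they are.

Things in the scene. Friction and masses are not known exactly. Their poses are not given: they have to be found in the camera images.
- gun_grip (a point): Grease gun, 252 mm long, 0.5 kg, lying: ribbed aluminium barrel (34 mm dia) between two dark hex collars (44 mm across flats) that it lies on, black domed cap, 12 mm tube with steel coupler. Point: mid-barrel on the axis, 22 mm up. x axis: along the gun to the coupler. Along x: collars at -72..-50 and 50..68 mm, cap end -94, coupler seat +147, mouth +158.
- coupler (a point): Seat inside the coupler at the gun's tip: coincides with the centre of the nipple's ball head once snapped on. x axis out of the mouth. Mouth: funnel 11 mm ahead, 22 mm wide inside, 27 outside, narrowing to a 13 mm bore. Sprung balls ride over the head and close behind it: takes 5 to 8 N (7 N to pull off), from when the head's centre is 9 mm ahead of the seat.
- gun_stroke (a joint): How far (m) the nozzle tube with the coupler is pushed back into the barrel: 0 free, 0.016 fully in. The spring resists with 10 N at the start and 18 N at the end, so the coupler snaps on first. The seat comes that much nearer to the barrel.
- nipple_a (a point): Steel grease nipple on one of the spindle's two bearing blocks: centre of its ball head (11 mm dia, on a 6 mm neck clear for 15 mm below), about 140 mm above the bench. z axis: along the nipple, out of the bearing, up and away from the robot, leaning 50 degrees from the vertical. y axis: level, along the shaft. The blocks are 140 mm apart along the shaft.
- nipple_b (a point): The same kind of nipple on the other bearing block, 140 mm from nipple_a along the shaft and parallel to it.
- wheel_hub (a point): Hub centre, 105 mm above the bench, of the grey grinding wheel (150 mm dia, 25 mm thick, sheet-metal hood on the robot's side) at one end of the shaft, either one; an aluminium belt pulley (80 mm) is at the other. The nipple to grease is the nearer one, about 80 mm from here. The spindle is bolted down.
There are look-alikes about, which are no part of the job. Of the things that look like the part that bears wheel_hub, the largest one is meant.

How it is judged:
By the outcome, as a careful person would: the job done as asked, in the order asked, and still so for the second after the job is handed in, while the arm keeps its last pose, push and grip.
It also fails if it takes over 45 s, if anything falls off the work surface, if the arm or the gripper's body presses on something with over 40 N, if the wrist force passes 120 N, or if a joint passes its speed limit or range.

### The arm

A 6-joint arm with a two-finger parallel gripper is mounted at the origin on the work surface. World frame = base frame: x ahead of the robot, y to its left, z up, the work surface at z = 0. Lengths are in m, angles in rad, forces in N, time in s.
With the tool pointing down it reaches from about 0.3 to 0.75 m from the base axis. Payload 8.5 kg.
Tool frame: the origin (TCP) lies midway between the tips of the shut fingers; the grasp point (between the pads) lies grasp_offset behind it (grasp_offset is the distance from the TCP to the grasp point, in m); z points along the fingers, y is the direction in which the jaws open and shut (so a half turn about z gives the same grasp; the last joint's range is limited). The gripper opens to 85 mm and grips with 20 to 120 N. Pads are 22 mm wide; open, the fingers measure 114 mm over their backs; the gripper's body (76 mm by 85 mm) begins 54 mm behind the grasp point. The pads swing forward as they close: fully open they stand 13 mm farther back than shut.
Start: joints at [-1.444, 0.381, 1.297, -0, 1.464, -0.215], TCP at [0.184, -0.518, 0.196] pointing down, gripper open.
Joint ranges: [-3.11, 3.11], [-0.89, 2.33], [0.22, 2.48], [-1.42, 4.56], [0.17, 2.85], [-2.88, 2.88]. Speed limits (rad/s): [2.39, 2.39, 3.14, 3.14, 3.14, 3.14].

### API

Orientations are given as a rotation vector (axis times angle).
In Python, from rig import move_pose, move_l, movej, set_gripper, hold, inverse_kinematics, snapshot, MotionError, close_job, get_clock, get_joints, get_qvel, get_effort, get_ee_pos, get_ee_rot, get_wrist_force, get_ft_torque, get_width, grasp_offset gives the robot as it stands. Calls block until the motion is done:
- move_pose(position, orientation): joint-space move of the TCP to a pose.
- move_l(position, max_speed=0.15, rot=None, until_force=None): straight line of the TCP; rot=None keeps the orientation; max_speed is the mean speed in m/s. With until_force (N) it stops when the force on the tool has changed by that much, and returns True; else False.
- movej(angles): joint-space move.
- set_gripper(opening, force=None): opening from 0.0 (shut) to 1.0 (fully open); force is the grip in N (None keeps the last); returns when the fingers have stopped.
- hold(seconds).
- inverse_kinematics(position, orientation): joint angles nearest the present ones, or None.
- snapshot(name): name is "side" or "top"; returns a dict with "frame" (420x560x3 uint8, red, green, blue), "fx", "fy", "cx", "cy" (pixels), "rvec" (rotation vector, rad) and "tvec" (3), from world to camera coordinates, as OpenCV has them. Camera axes: x right, y down, z forward; pixel columns grow to the right and rows downward; lengths in m; the calibration is good to about 2 mm. A picture is of the moment at which its call begins. There is no depth.
A pose or a line that the arm cannot do raises MotionError and nothing moves.
- close_job(): hands the job in, once; it reports no verdict.
Readings, each from a call of its own:
- get_clock(): time.
- get_joints(): joint angles.
- get_qvel(): joint speeds.
- get_effort(): joint torques, N m.
- get_ee_pos(): TCP position.
- get_ee_rot(): TCP orientation.
- get_wrist_force(): force on the tool from outside, world axes, zero at the start.
- get_ft_torque(): the same for the moment, N m.
- get_width(): opening from 0.0 (shut) to 1.0 (fully open).
Only numpy, scipy, OpenCV 4.12 (cv2) and the standard library are available. Lean on these libraries where they do the work, as an engineer would, in place of code of your own. Each camera call takes 0.05 s, during which the arm holds its last target. There are 200 camera calls.

## Working session

There is one attempt and no reset: what is moved stays moved. The work goes in short steps, each a Python script; the robot and the scene stay as the last script left them, time stands still between calls to the robot, and variables do not carry over. Pictures are saved under pics/ and viewed, about 8 in all and at most 12, crops included, and the job is handed in when it is done.

```bash
mkdir -p pics; ls
python3 - <<'E'
from rig import *
import cv2,pickle
for n in("side","top"):
    s=snapshot(n); pickle.dump(s,open(n+".pkl","wb"))
    cv2.imwrite(f"pics/{n}1.png",cv2.resize(s["frame"][:,:,::-1],(800,600),interpolation=cv2.INTER_CUBIC))
    R=cv2.Rodrigues(s["rvec"])[0]; print(n,-R.T@s["tvec"],R[2],s["fx"],s["cx"],s["cy"])
print(grasp_offset,get_clock())
E
```

```text
pics
side [0.1392557  0.72849378 0.52750068] [ 0.31231933 -0.83322131 -0.45628815] 416.3855617053286 275.23826435770553 206.6910255390526
top [ 0.3313907  -0.03495197  1.13523035] [ 0.05379883  0.00881499 -0.99851289] 454.9024764391521 288.2463714060656 200.2673550542539
0.0187 0.1
```

View pics/side1.png

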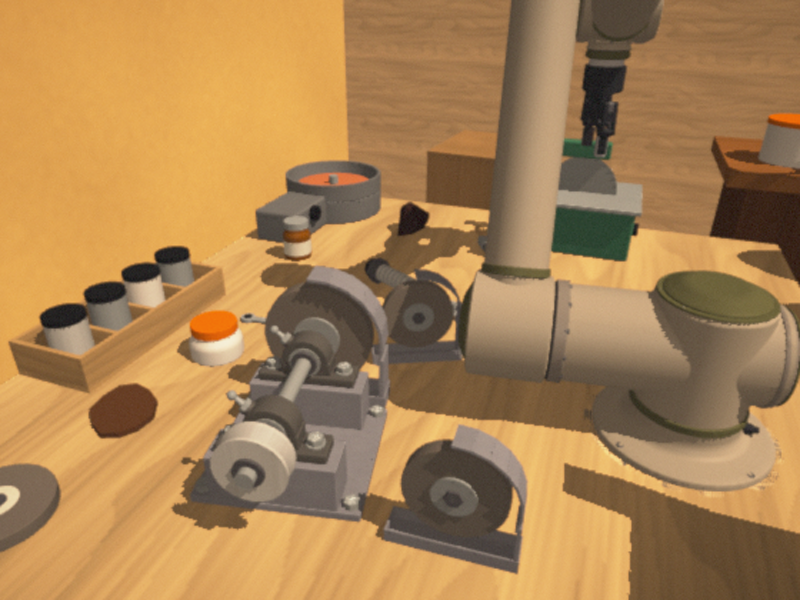

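View pics/top1.png

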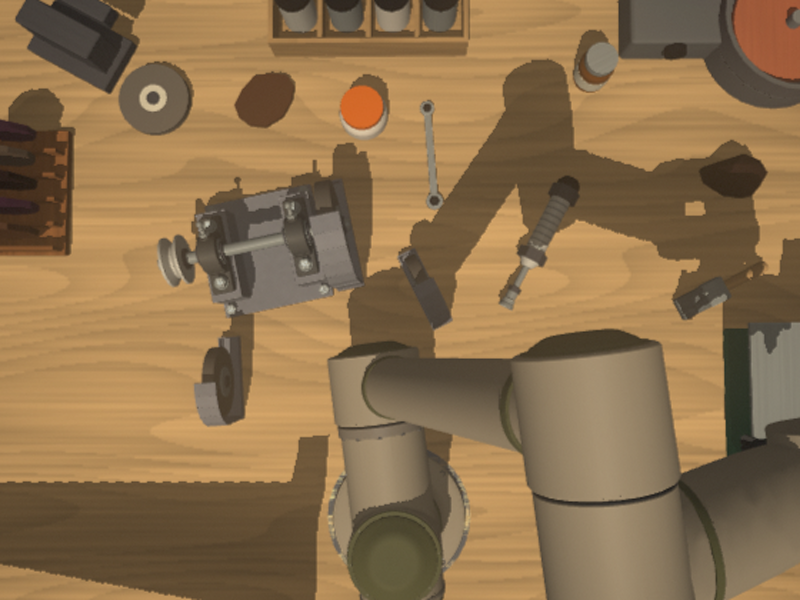

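Run:
```python
import cv2,pickle,numpy as np
s=pickle.load(open("side.pkl","rb"))["frame"][:,:,::-1]; t=pickle.load(open("top.pkl","rb"))["frame"][:,:,::-1]
def c(f,x,y,w,h,k): return cv2.resize(f[y:y+h,x:x+w],None,fx=k,fy=k,interpolation=cv2.INTER_CUBIC)
a=c(s,140,180,100,150,4)   # 400x600
b=c(t,125,100,133,100,3)   # 399x300
d=c(t,335,115,100,100,3)  #300
out=np.zeros((600,800,3),np.uint8); out[:,:400]=a; out[:300,400:799]=b; out[300:,400:700]=d
cv2.imwrite("pics/crop1.png",out)
```

```text
(no output)
```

View pics/crop1.png

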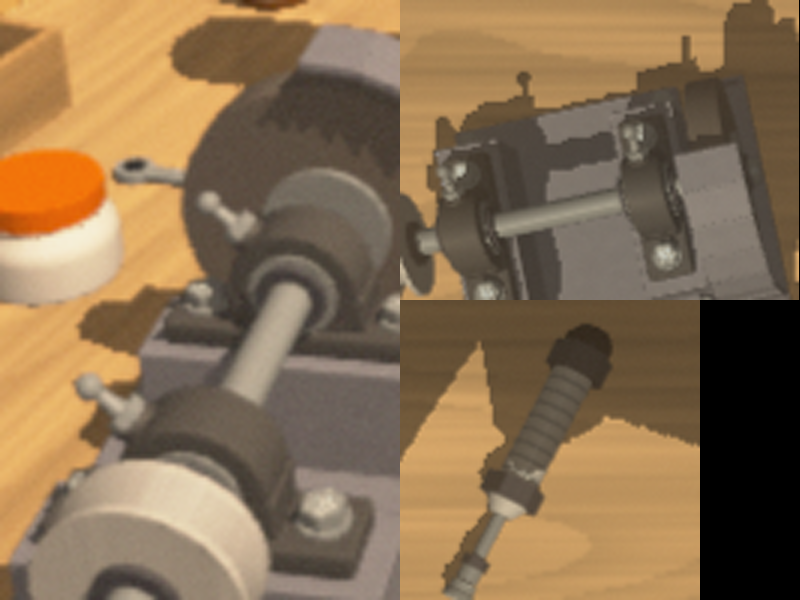

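```bash
cat > h.py <<'E'
import cv2,pickle,numpy as np
from scipy.spatial.transform import Rotation as Ro
def cam(s): 
    R=cv2.Rodrigues(s["rvec"])[0]; return R,-R.T@np.array(s["tvec"])
def ray(s,p):
    R,o=cam(s); d=R.T@np.array([(p[0]-s["cx"])/s["fx"],(p[1]-s["cy"])/s["fy"],1]); return o,d/np.linalg.norm(d)
def onz(s,p,z):
    o,d=ray(s,p); return o+d*(z-o[2])/d[2]
def tri(s1,p1,s2,p2):
    o1,d1=ray(s1,p1);o2,d2=ray(s2,p2)
    k=np.linalg.lstsq(np.c_[d1,-d2],o2-o1,rcond=None)[0]
    a,b=o1+k[0]*d1,o2+k[1]*d2; return (a+b)/2,np.linalg.norm(a-b)
def proj(s,X):
    R,o=cam(s); c=R@(np.array(X)-o); return np.array([s["cx"]+s["fx"]*c[0]/c[2],s["cy"]+s["fy"]*c[1]/c[2]])
E
python3 - <<'E'
from h import *
np.set_printoptions(precision=4,suppress=True)
S,T=[pickle.load(open(n+".pkl","rb")) for n in("side","top")]
# nipple heads: bright blob centroids near the seen pixels in side
g=cv2.cvtColor(S["frame"],cv2.COLOR_RGB2GRAY)
heads=[]
for p in((191.6,229.6),(161.6,275.8)):
    A=onz(S,p,.14); heads.append(A); print("head z=.14",A,"top px",proj(T,A),"crop",400+3*(proj(T,A)-[125,100])[0],3*(proj(T,A)-[125,100])[1])
print("dist",np.linalg.norm(heads[0]-heads[1]))
# shaft direction in top view (crop px (500,223)->(615,200)) at z .105
c=lambda u,v:((u-400)/3+125-.33,v/3+100-.33)
a,b=onz(T,c(500,223),.105),onz(T,c(615,200),.105); print("shaft",a,b,(b-a)/np.linalg.norm(b-a)); d=heads[0]-heads[1]; print("nipdir",d/np.linalg.norm(d))
# hub disc side: crop centre approx (330,215)?
# gun: top px
f=lambda u,v:((u-400)/3+335-.33,(v-300)/3+115-.33)
for n,p,z in(("cap",(598,330),.022),("rearcollar",(580,363),.022),("frontcollar",(513,493),.022),("mouth",(457,590),.022)):
    print(n,onz(T,f(*p),z))
E
```

```text
head z=.14 [0.516 0.162 0.14 ] top px [203.0437 141.2717] crop 634.1311237959258 123.81508994182366
head z=.14 [0.4861 0.3012 0.14  ] top px [140.0076 154.8721] crop 445.0227507024796 164.61638232446572
dist 0.14241479295190854
shaft [0.4475 0.2711 0.105 ] [0.4648 0.1837 0.105 ] [ 0.1946 -0.9809  0.    ]
nipdir [ 0.2097 -0.9778  0.    ]
cap [ 0.5776 -0.3028  0.022 ]
rearcollar [ 0.5503 -0.2877  0.022 ]
frontcollar [ 0.4432 -0.2315  0.022 ]
mouth [ 0.364 -0.185  0.022]
```

```bash
cat >> h.py <<'E'
from rig import *
np.set_printoptions(precision=4,suppress=True)
N=np.array([.5155,.162,.14]); hd=np.array([.979,.205,0])/np.hypot(.979,.205); up=np.array([0,0,1.])
b50=np.deg2rad(50); zn=hd*np.sin(b50)+up*np.cos(b50); tz=hd*np.cos(b50)-up*np.sin(b50)
G=np.array([.4955,-.259,.022]); gx=np.array([-.880,.475,0]); gx/=np.linalg.norm(gx)
def rv(x,z): return Ro.from_matrix(np.c_[x,np.cross(z,x),z]).as_rotvec()
def place(s): return rv(-s*zn,tz)
def pick(s): return rv(s*gx,-up)
def tcp(g,z): return g+z*grasp_offset     # TCP for grasp point g
E
python3 - <<'E'
from h import *
for s in(1,-1):
    print(s)
    for n,p,r in(("above",tcp(G+.12*up,-up),pick(s)),("pick",tcp(G+.003*up,-up),pick(s)),("stand",tcp(N+zn*.25,tz),place(s)),("in",tcp(N+zn*.131,tz),place(s))):
        q=inverse_kinematics(p,r); print(n,p,q)
E
```

```text
1
above [ 0.4955 -0.259   0.1233] [-0.6934  0.4583  1.3909  0.      1.2923 -1.7692]
pick [ 0.4955 -0.259   0.0063] [-0.6934  0.6018  1.5288  0.      1.011  -1.7692]
stand [0.7147 0.2037 0.2864] [ 0.0887  0.3759  1.2405  0.1022  0.8331 -1.73  ]
in [0.6255 0.185  0.2099] [ 0.0649  0.2854  1.6154  0.1731  0.5543 -1.8271]
-1
above [ 0.4955 -0.259   0.1233] [-0.6934  0.4583  1.3909 -0.      1.2923  1.3724]
pick [ 0.4955 -0.259   0.0063] [-0.6934  0.6018  1.5288 -0.      1.011   1.3724]
stand [0.7147 0.2037 0.2864] [0.0887 0.3759 1.2405 0.1022 0.8331 1.4115]
in [0.6255 0.185  0.2099] [0.0649 0.2854 1.6154 0.1731 0.5543 1.3145]
```

Run:
```python
from h import *
print(get_clock()); set_gripper(1.0,100)
move_pose(tcp(G+.12*up,-up),pick(1)); print(get_clock())
print(move_l(tcp(G,-up),.12,until_force=8), get_ee_pos(), get_wrist_force())
set_gripper(0.0,100); print(get_width(),get_wrist_force(),get_clock())
move_l(tcp(G+.2*up,-up),.15); print(get_width(),get_wrist_force(),get_ft_torque(),get_ee_pos(),get_clock())
for n in("side","top"):
    s=snapshot(n); pickle.dump(s,open(n+"2.pkl","wb"))
    c=proj(s,G+.2*up).astype(int); print(n,c)
S,T=[pickle.load(open(n+"2.pkl","rb"))["frame"][:,:,::-1] for n in("side","top")]
cv2.imwrite("pics/b.png",np.hstack([cv2.resize(x,(400,300)) for x in(S,T)]))
```

```text
0.1
1.8417
False [ 0.4958 -0.2593  0.0039] [-0.6688 -0.4527  0.0467]
0.0022404146391799013 [1.3662 0.5667 4.2697] 3.7583
0.001481707042650004 [ 0.2685 -0.3288  0.2716] [-0.0644 -0.031   0.0222] [ 0.4952 -0.2588  0.2025] 5.2417
side [280 126]
top [403 143]
```

View pics/b.png

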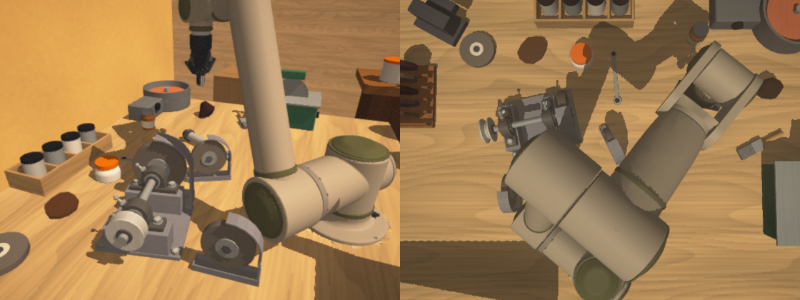

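Run:
```python
from h import *
set_gripper(1.0)
movej([-1.444, 0.381, 1.297, -0, 1.464, -1.4])
print(get_clock())
for n in("side","top"): pickle.dump(snapshot(n),open(n+"3.pkl","wb"))
S,T=[pickle.load(open(n+"3.pkl","rb"))["frame"][:,:,::-1] for n in("side","top")]
out=np.zeros((600,800,3),np.uint8)
out[:300,:400]=cv2.resize(S,(400,300))
out[300:,:400]=cv2.resize(S[160:235,230:330],(400,300),interpolation=cv2.INTER_CUBIC)
out[:300,400:]=cv2.resize(T,(400,300))
out[300:,400:]=cv2.resize(T[110:230,315:475],(400,300),interpolation=cv2.INTER_CUBIC)
cv2.imwrite("pics/c.png",out)
```

```text
7.625
```

View pics/c.png

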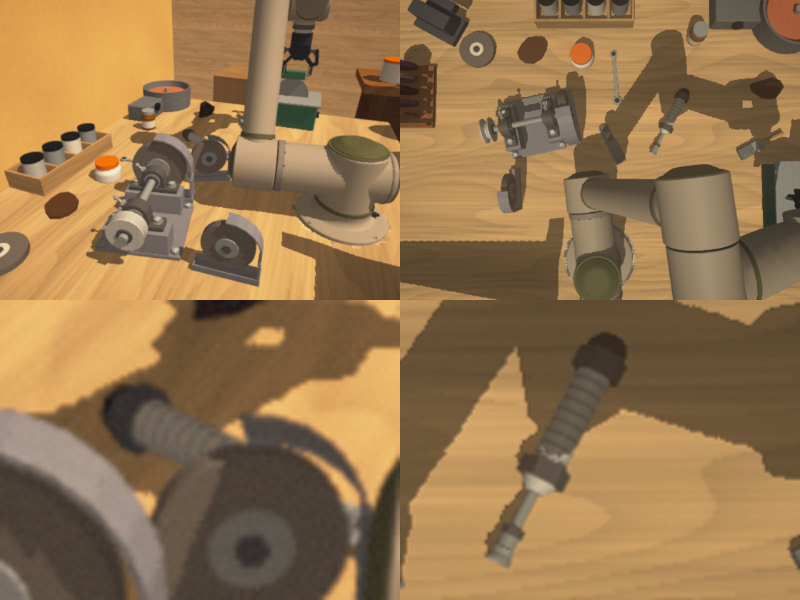

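Run:
```python
from h import *
S,T=[pickle.load(open(n+"3.pkl","rb")) for n in("side","top")]
print("cap/rear collar side@.022",onz(S,(260,187),.022),"expect collar",G-.061*gx,"cap",G-.085*gx)
k=lambda u,v:(315+(u-400)/2.5-.3,110+(v-300)/2.5-.3)
for p in((607,347),(601,367),(544,470),(497,560)): print(onz(T,k(*p),.022))
move_pose(tcp(G+.12*up,-up),pick(1)); move_l(tcp(G,-up),.15,until_force=8)
print(get_ee_pos(),Ro.from_rotvec(get_ee_rot()).as_matrix())
a=[snapshot(n) for n in("side","top")]
set_gripper(.47,20); print(get_width(),get_wrist_force(),get_ee_pos())
a+=[snapshot(n) for n in("side","top")]
print(get_clock())
out=np.zeros((600,800,3),np.uint8)
for i,s in enumerate(a):
    f=s["frame"][:,:,::-1]; f=f[120:240,220:380] if i%2==0 else f[90:210,315:475]
    out[300*(i//2):300*(i//2)+300,400*(i%2):400*(i%2)+400]=cv2.resize(f,(400,300),interpolation=cv2.INTER_CUBIC)
cv2.imwrite("pics/d.png",out)
```

```text
cap/rear collar side@.022 [ 0.5715 -0.2972  0.022 ] expect collar [ 0.5492 -0.288   0.022 ] cap [ 0.5703 -0.2994  0.022 ]
[ 0.5681 -0.2949  0.022 ]
[ 0.5482 -0.2887  0.022 ]
[ 0.4464 -0.2314  0.022 ]
[ 0.3582 -0.1845  0.022 ]
[ 0.4958 -0.2595  0.0041] [[-0.8798  0.4753  0.0012]
 [ 0.4753  0.8798 -0.0009]
 [-0.0015 -0.0003 -1.    ]]
0.46958835444001273 [ 0.5937 -0.574   0.0728] [ 0.4955 -0.259   0.0033]
10.9083
```

View pics/d.png

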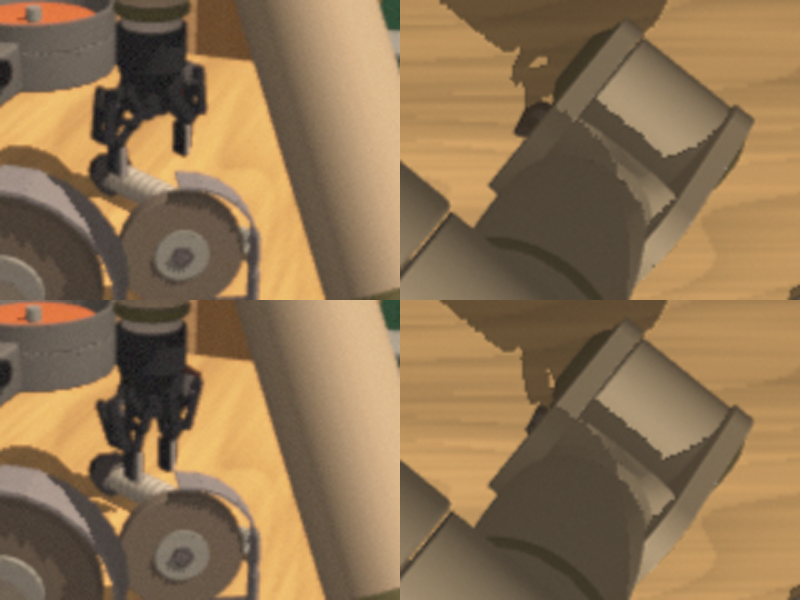

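Run:
```python
from h import *
for o in(.42,.40,.38,.36,.33,.30):
    set_gripper(o,20); print(o,get_width(),get_wrist_force(),get_ft_torque(),get_ee_pos(),get_clock())
    if get_width()>o+.015: break
s=snapshot("side"); f=s["frame"][:,:,::-1][140:215,235:335]
cv2.imwrite("pics/e.png",cv2.resize(f,(800,600),interpolation=cv2.INTER_CUBIC))
```

```text
0.42 0.4224890016421426 [ 0.2691 -0.3679  0.3336] [ 0.009  -0.0136 -0.0025] [ 0.4955 -0.259   0.0033] 11.1333
0.4 0.39948695787173544 [-0.156   0.7111 -0.1177] [-0.0079 -0.0221  0.0179] [ 0.4955 -0.259   0.0033] 11.35
0.38 0.3822657912218303 [ 0.3031 -0.4171 -0.289 ] [ 0.0026  0.0406 -0.0343] [ 0.4955 -0.259   0.0033] 11.5667
0.36 0.35974786400579556 [-0.5787  0.2163 -0.5835] [-0.0035  0.017  -0.0098] [ 0.4955 -0.259   0.0033] 11.7833
0.33 0.33392526483849483 [-0.3798 -0.3831  0.1231] [ 0.0284 -0.0573 -0.0302] [ 0.4955 -0.259   0.0033] 12.0
0.3 0.2962308846003629 [-0.4035  0.2062 -0.3472] [ 0.0255 -0.0296  0.0023] [ 0.4955 -0.259   0.0033] 12.2167
```

View pics/e.png

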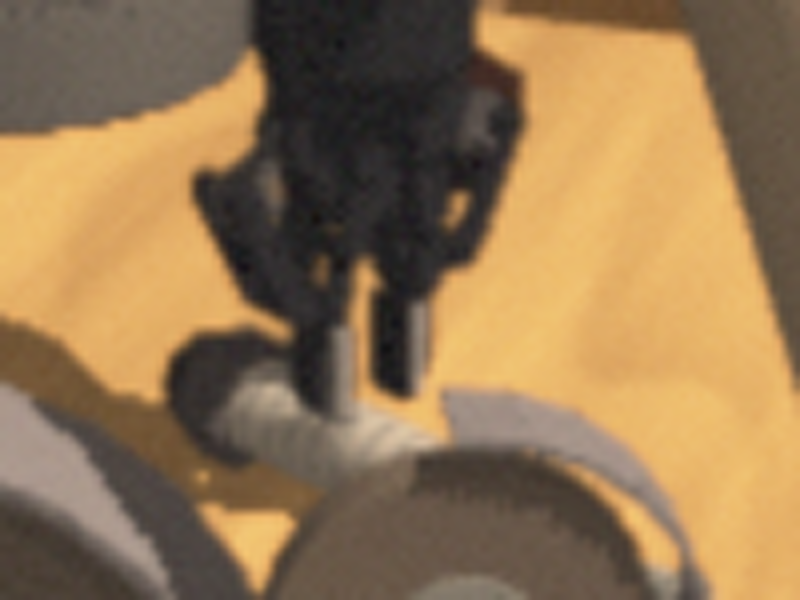

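Run:
```python
from h import *
s=snapshot("side"); e=np.array(get_ee_pos()); y=np.cross(-up,gx)
for z in(.003,.022,.04,.06): print(z,proj(s,[e[0],e[1],z]),[proj(s,e*[1,1,0]+k*y*.0125+up*z) for k in(1,-1)])
print([proj(s,G+k*gx) for k in(-.061,-.03,0,.03)], proj(s,G+up*.017))
S=pickle.load(open("side.pkl","rb")); print("start TCP",proj(S,[.184,-.518,.196]))
```

```text
0.003 [279.8625 202.3539] [array([276.5254, 203.66  ]), array([283.1582, 201.064 ])]
0.022 [279.9066 196.2773] [array([276.5448, 197.5548]), array([283.2265, 195.0158])]
0.04 [279.949  190.4366] [array([276.5634, 191.6861]), array([283.2921, 189.2028])]
0.06 [279.9969 183.8488] [array([276.5845, 185.066 ]), array([283.366, 182.647])]
[array([265.9144, 189.3611]), array([272.9054, 192.8148]), array([279.9086, 196.2745]), array([287.158 , 199.8558])] [279.9487 190.7605]
start TCP [412.2065 122.2524]
```

Run:
```python
from h import *
set_gripper(1.0,100)
p=tcp(G,-up)-.030*up
print(move_l(p,.06,until_force=6),get_ee_pos(),get_wrist_force())
set_gripper(.42,40); print(get_width(),get_wrist_force(),get_ee_pos())
set_gripper(.3,40); print(get_width(),get_wrist_force(),get_ft_torque(),get_clock())
s=snapshot("side"); f=s["frame"][:,:,::-1][140:215,235:335]
cv2.imwrite("pics/f.png",cv2.resize(f,(800,600),interpolation=cv2.INTER_CUBIC))
```

```text
False [ 0.4955 -0.259  -0.0268] [0.4523 0.4374 0.9458]
0.418931018901008 [ 2.2341  1.8087 -0.5608] [ 0.4957 -0.2588 -0.0266]
0.3797108443785594 [0.9699 3.2074 3.8308] [ 0.581  -0.1695 -0.0153] 14.3333
```

View pics/f.png

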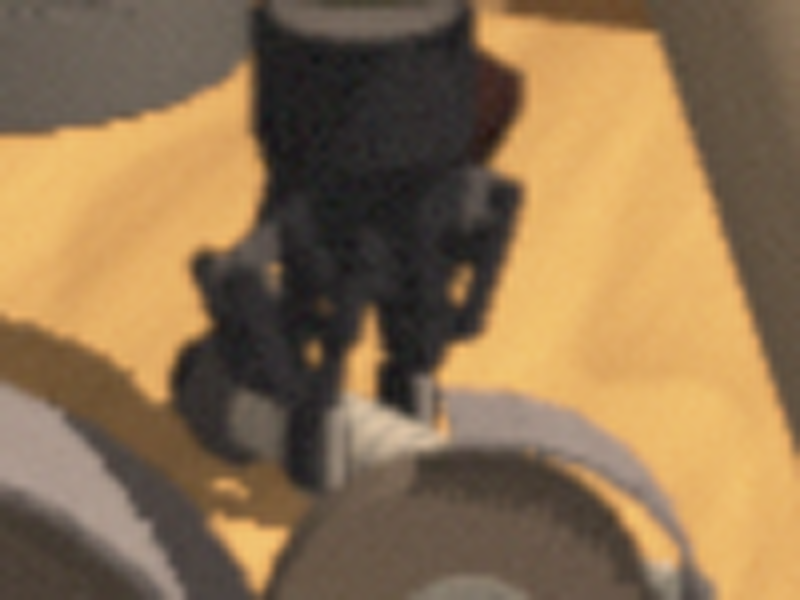

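```bash
cat >> h.py <<'E'
GO=.0488
def tc(seat,R=None):   # TCP so that coupler seat is at 'seat' when aligned with nipple
    return seat+zn*.147+tz*GO
E
python3 - <<'E'
from h import *
set_gripper(.2,110); print(get_width())
e=np.array(get_ee_pos())
move_l(e+.25*up,.2); print(get_width(),get_wrist_force(),get_clock())
p=tc(N+zn*.07); print(p,inverse_kinematics(p,place(1)))
move_pose(p,place(1)); hold(.3); print(get_ee_pos(),get_width(),get_wrist_force(),get_ft_torque(),get_clock())
a=[snapshot(n) for n in("side","top")]
for s,n in zip(a,("side","top")): pickle.dump(s,open(n+"4.pkl","wb")); print(n,"nip",proj(s,N),"seat",proj(s,N+zn*.07),"mouth",proj(s,N+zn*.059),"collar",proj(s,N+zn*.158))
out=np.zeros((600,800,3),np.uint8)
S,T=[x["frame"][:,:,::-1] for x in a]
out[:,:400]=cv2.resize(S[150:270,135:215],(400,600),interpolation=cv2.INTER_CUBIC)
out[:,400:]=cv2.resize(T[80:200,160:240],(400,600),interpolation=cv2.INTER_CUBIC)
cv2.imwrite("pics/g.png",out)
E
```

```text
0.36086341686142215
0.36282425454662093 [-0.5035 -0.5184 -5.4248] 16.0
[0.7089 0.2025 0.2421] [ 0.0874  0.3968  1.338   0.1166  0.7155 -1.7504]
[0.7091 0.202  0.2421] 0.3597942217729688 [ 0.3797  0.4216 -5.1133] [-0.1285  0.7121 -0.0142] 18.075
side nip [191.8106 229.6573] seat [161.0689 205.8258] mouth [165.9715 209.6263] collar [120.8471 174.645 ]
top nip [203.0215 141.4829] seat [193.8889 113.0404] mouth [195.3764 117.6731] collar [181.2124  73.5607]
```

View pics/g.png

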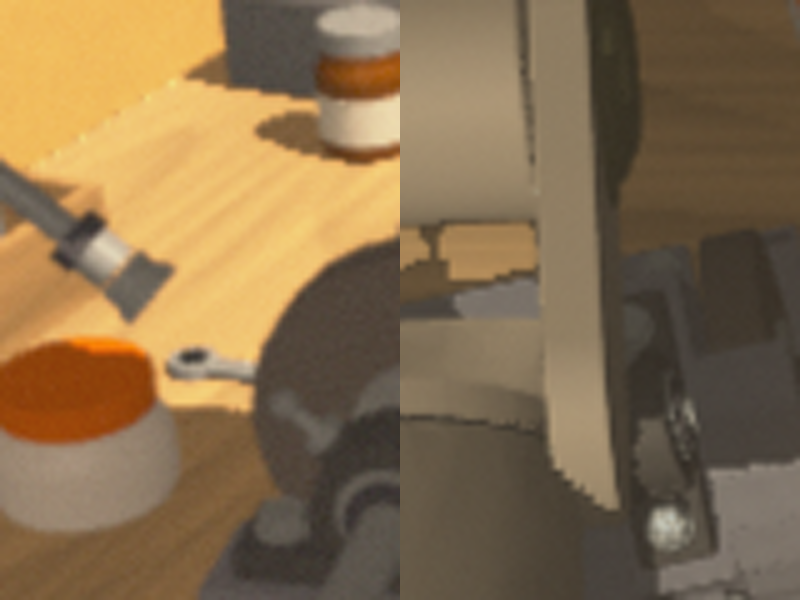

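Run:
```python
from h import *
T=pickle.load(open("top.pkl","rb")); f=T["frame"][:,:,::-1]
out=np.hstack([cv2.resize(f[125:175,x:x+40],(400,500),interpolation=cv2.INTER_CUBIC) for x in(185,123)])
cv2.imwrite("pics/h.png",out)
B=N-.14*np.array([.205,-.979,0])/1.0002
for n,x0 in((N,185),(B,123)):
    for dz in(-.01,0,.01): 
        S=pickle.load(open("side.pkl","rb")); A=onz(S,proj(S,n),.14+dz); print(dz,A,(proj(T,A)+.5-[x0,125])*10)
    print("foot",(proj(T,n-zn*.02)+.5-[x0,125])*10)
```

```text
-0.01 [0.5252 0.1474 0.13  ] [259.7231 134.6929]
0 [0.5155 0.162  0.14  ] [185.2148 169.8293]
0.01 [0.5058 0.1766 0.15  ] [109.1523 205.6988]
foot [209.9228 246.7797]
-0.01 [0.4958 0.2879 0.13  ] [249.9491 267.4185]
0 [0.4868 0.299  0.14  ] [184.9248 300.5626]
0.01 [0.4778 0.3101 0.15  ] [118.5448 334.3979]
foot [216.961  375.9957]
```

View pics/h.png

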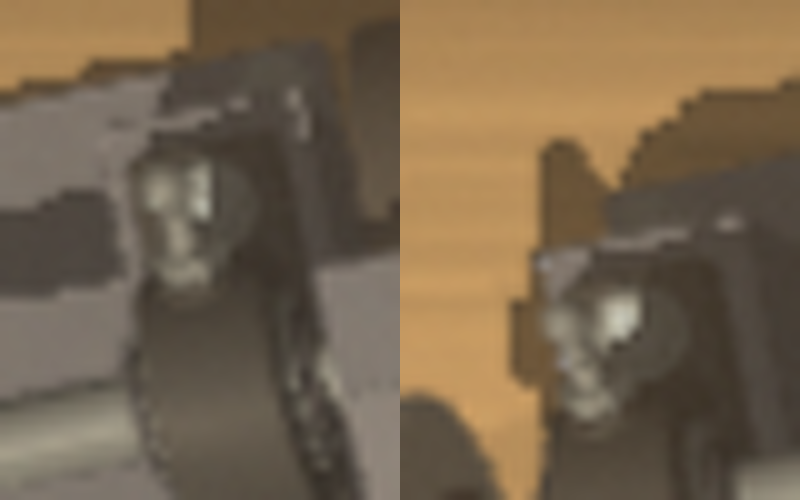

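Run:
```python
from h import *
S,T=[pickle.load(open(n+".pkl","rb")) for n in("side","top")]
A,ea=tri(S,(191.6,229.6),T,(200.3,143.3)); B,eb=tri(S,(161.6,275.8),T,(123+16.4-.5,125+32.5-.5))
print(A,ea,B,eb,np.linalg.norm(A-B),(A-B)/np.linalg.norm(A-B))
S=pickle.load(open("side4.pkl","rb"))
# mouth measured in side 4: nearest point of its ray to expected seat line
m=np.array([.5155,.162,.14])+zn*.059; o,d=ray(S,(164.4,208.8)); v=o+d*np.dot(m-o,d)-m
y=np.cross(tz,-zn); print("mouth err along out-axis(-zn), tooly, tz",v@-zn,v@y,v@tz, "view dir in same",d@-zn,d@y,d@tz)
```

```text
[0.5114 0.1675 0.1438] 0.0014323911143896743 [0.4824 0.3036 0.1423] 0.0029863486617515756 0.13912440114764235 [ 0.2089 -0.9779  0.0108]
mouth err along out-axis(-zn), tooly, tz -0.003087673353543445 0.00034546457624552745 0.00043327037999274406 view dir in same -0.007900009149624273 -0.8085420114835354 0.5883854225944027
```

```bash
sed -i 's/^N=np.array.*\]); hd=/N=np.array([.512,.1672,.1432]); hd=/' h.py; grep -c "1432" h.py
python3 - <<'E'
from h import *
move_l(tc(N+zn*.024),.08); hold(.3); print(get_ee_pos(),tc(N+zn*.024),get_wrist_force(),get_width(),get_clock())
s=snapshot("side");print("nip",proj(s,N),"mouth(-3)",proj(s,N+zn*.016))
t=snapshot("top")
f=s["frame"][:,:,::-1]
out=np.zeros((600,800,3),np.uint8)
out[:,:400]=cv2.resize(f[190:250,165:205],(400,600),interpolation=cv2.INTER_CUBIC)
out[:,400:]=cv2.resize(t["frame"][:,:,::-1][80:200,160:240],(400,600),interpolation=cv2.INTER_CUBIC)
cv2.imwrite("pics/i.png",out)
E
```

```text
1
[0.6711 0.2005 0.2159] [0.6709 0.2005 0.2157] [ 0.2787  0.068  -4.6976] 0.3650813274741704 19.2
nip [191.8504 229.8311] mouth(-3) [184.8552 224.4089]
```

View pics/i.png

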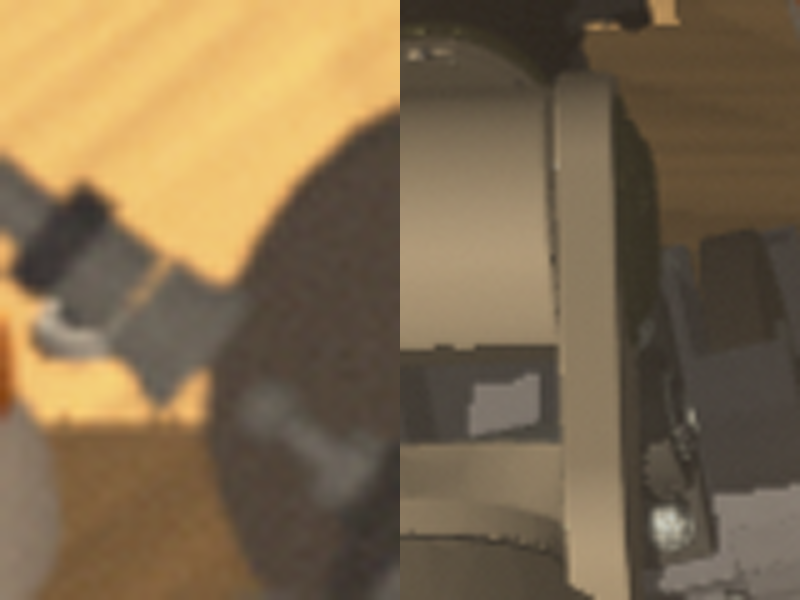

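Run:
```python
from h import *
f0=np.mean([get_wrist_force() for _ in range(3)],0); y=np.cross(tz,-zn)
d=.024
while d>-.026:
    d-=.003 if d>-.010 else .0015
    move_l(tc(N+zn*d),.03)
    f=np.array(get_wrist_force())-f0; e=(np.array(get_ee_pos())-tc(N))@zn
    print(f"{d:.4f} {e:.4f} ax {f@zn:.1f} y {f@y:.1f} tz {f@tz:.1f} w {get_width():.3f} t {get_clock():.2f}")
    if f@zn>20.5 or abs(f@y)>12 or abs(f@tz)>15 or get_clock()>34 or(f@zn>10 and d>.005): break
```

```text
0.0210 0.0207 ax 0.3 y 0.3 tz 0.6 w 0.366 t 19.55
0.0180 0.0177 ax 0.1 y -0.0 tz 1.0 w 0.362 t 19.80
0.0150 0.0148 ax -0.4 y 0.2 tz -0.3 w 0.362 t 20.05
0.0120 0.0117 ax 0.9 y -0.6 tz 0.7 w 0.363 t 20.30
0.0090 0.0088 ax -0.4 y 0.3 tz 1.4 w 0.362 t 20.55
0.0060 0.0069 ax 3.9 y 1.1 tz 1.3 w 0.356 t 20.80
0.0030 0.0024 ax 1.3 y 0.4 tz 1.0 w 0.363 t 21.05
0.0000 -0.0024 ax -4.9 y -0.6 tz 2.1 w 0.361 t 21.30
-0.0030 -0.0025 ax 0.6 y -0.1 tz 1.3 w 0.363 t 21.55
-0.0060 -0.0025 ax 8.1 y 0.1 tz 0.9 w 0.362 t 21.80
-0.0090 -0.0040 ax 11.5 y -0.1 tz 1.3 w 0.357 t 22.05
-0.0120 -0.0064 ax 13.2 y 1.4 tz 1.2 w 0.366 t 22.30
-0.0135 -0.0075 ax 12.7 y 1.6 tz 1.1 w 0.363 t 22.55
-0.0150 -0.0088 ax 13.8 y 1.8 tz 1.0 w 0.359 t 22.80
-0.0165 -0.0100 ax 14.8 y 2.1 tz 1.5 w 0.364 t 23.05
-0.0180 -0.0112 ax 15.0 y 1.6 tz 1.4 w 0.360 t 23.30
-0.0195 -0.0124 ax 16.2 y 2.3 tz 1.5 w 0.363 t 23.55
-0.0210 -0.0136 ax 16.1 y 0.9 tz 1.2 w 0.359 t 23.80
-0.0225 -0.0148 ax 17.1 y 1.2 tz 0.5 w 0.362 t 24.05
-0.0240 -0.0160 ax 17.1 y 2.5 tz 1.3 w 0.361 t 24.30
-0.0255 -0.0173 ax 18.2 y 2.1 tz 1.6 w 0.358 t 24.55
-0.0270 -0.0183 ax 20.2 y 2.3 tz 1.0 w 0.362 t 24.80
```

Run:
```python
from h import *
for d in(-.0285,-.030):
    move_l(tc(N+zn*d),.03); hold(.2)
    f=np.array(get_wrist_force())-[.28,.07,-4.7]; print((np.array(get_ee_pos())-tc(N))@zn,f@zn,f,get_width(),get_clock())
    if f@zn>23.5: break
hold(1.0); f=np.array(get_wrist_force())-[.28,.07,-4.7]; print(f@zn,(np.array(get_ee_pos())-tc(N))@zn,get_width(),get_clock())
s=snapshot("side")["frame"][:,:,::-1]
cv2.imwrite("pics/j.png",np.hstack([cv2.resize(s,(400,600//2)),cv2.resize(s[170:245,120:220],(400,300),interpolation=cv2.INTER_CUBIC)]))
```

```text
-0.018286022886761635 20.72912204590197 [14.6859  6.463  13.5397] 0.3597555229368647 25.25
-0.018233196774442968 25.13603408417229 [18.1769  7.4198 16.0898] 0.3615114015779077 25.7
25.195600098958792 -0.018239180093972403 0.3628358145910236 26.7
```

View pics/j.png

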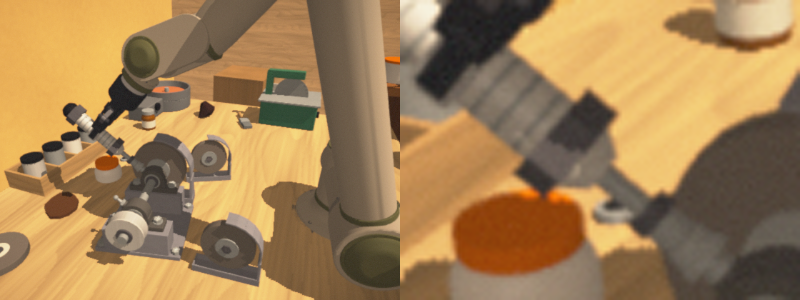

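The coupler is on the nipple next to the wheel, with the gun in line and the nozzle at its hard stop. The position has stopped changing while the force rises to a steady 25 N.

```bash
python3 -c "
from rig import *
close_job(); print(get_clock())"
```

```text
the job is handed in; nothing more can be done
the job is handed in; nothing more can be done
```

The grease gun is snapped onto the nipple next to the grinding wheel, pushed in to its stop, and still gripped and held there. I handed the job in at about 26.7 s of the 45 s allowed.

**Pick-up:** The first grasp closed on nothing. The fingertips were about 30 mm farther back along the tool than the stated tool point, as the side camera showed. I corrected for that, and the second grasp held; the gun had moved no more than a few mm.

**Nipple position:** Both camera views put the head of `nipple_a` at about (0.512, 0.167, 0.143). The two nipples came out 139 mm apart, against 140 mm stated.

**Last checks:**
- **Snap:** The axial force dipped to about −5 N as the coupler went over the head. The spring then resisted with about 11 to 18 N over roughly 16 mm of travel.
- **Push:** The gun then stopped moving while the force rose to a steady 25 N over a 1 s hold. The side forces were about 2 N during the push, and the grip did not slip.
- **Picture:** The last side view shows the gun in line with the nipple, the nozzle pushed in, and the other things in view apparently where they were.

**Not confirmed:** The top camera could not see the coupler because the arm was in the way. Sideways alignment was therefore judged only from the side view and the forces.

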